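# Raise the board for mirror inspection and hold it

## Robot

A 6-joint arm with a two-finger parallel gripper is mounted at the origin on the work surface. World frame = base frame: x ahead of the robot, y to its left, z up, the work surface at z = 0. Lengths are in m, angles in rad, forces in N, time in s.
With the tool pointing down it reaches from about 0.35 to 0.85 m from the base axis. Payload 8.1 kg.
Tool frame: the origin (TCP) lies at the centre of the arm's flange, where the gripper is bolted on; the fingertips stand 186 mm ahead of it and the grasp point (between the pads) lies 167 mm ahead of it (robot.grasp_offset is the distance from the TCP to the grasp point, in m); z points along the fingers, y is the line along which they close (so a half turn about z gives the same grasp; the last joint's range is limited). The gripper opens to 93 mm and grips with 3 to 60 N. Pads are 15 mm wide; open, the fingers measure 128 mm over their backs; the gripper's body (75 mm by 188 mm) begins 65 mm behind the grasp point.
Start: joints at [-1.306, 0.13, 1.488, -0, 1.523, -0.085], TCP at [0.206, -0.564, 0.405] pointing down, gripper open.
Joint ranges: [-2.96, 2.96], [-0.89, 2.26], [0.02, 2.5], [-1.34, 4.48], [0, 2.73], [-2.66, 2.66]. Speed limits (rad/s): [2.39, 2.39, 2.79, 3.14, 3.14, 3.14].

## Interface

Orientations are given as a rotation vector (axis times angle).
In Python, from plant import robot gives the robot as it stands.
- The arm moves only by the tool drive_tool, never from a script. Its argument "moves" is one flat list of numbers, 7 for each row, row after row: the finger opening in mm, from 0 to 93, then the shift along the tool's x, y, z in mm, then the turn, a rotation vector about the tool's x, y, z in degrees. A call has 1 to 8 rows; each row shifts and turns the commanded pose from where the row before left it, along the tool's axes as they then stand; what a row does not reach is not made up. A row lasts 1/10 s, in which the tool goes at most 50 mm and 8.59 degrees, less where a joint would pass 70% of its speed; a pose out of reach is approached as far as the arm can. A call is refused whole if a number of a shift passes 50 or a number of a turn 8.59, either way. A call with a gripper value outside its range is refused whole. The fingers move at their own pace and stop on an object; "grip_force" is the grip in N (left out, the last holds). Time passes only in rows, so rows that do not move let the fingers close. It gives the time, the measured TCP pose, the force, the opening and the grip force at its end, in the units of the state.
- robot.read_state(): the state, without advancing time (a new reading comes with each control period).
- robot.read_camera(name): name is "scene" or "top" or "wrist"; returns a dict with "color" (480x640x3 uint8, red, green, blue), "depth" (480x640 float32, m along the optical axis (not along the pixel's ray), 0 where there is no reading), "mtx" (3x3 intrinsics, pixels), "dist_coeffs" ([k1, k2, p1, p2, k3] as OpenCV has them; the pictures are not rectified), "R" (3x3) and "t" (3): a world point X has camera coordinates R X + t. Camera axes: x right, y down, z forward; pixel columns grow to the right and rows downward; lengths in m; the calibration is good to about 2 mm. A picture is of the moment at which its call begins.
- robot.close_job(): hands the job in; it is judged then, once.
The state is a dict: "t": time; "q": joint angles; "dq": joint speeds; "joint_torque": joint torques, N m; "tool_pos": TCP position; "orientation": TCP orientation; "force": force on the tool from outside, world axes, zero at the start; "wrist_torque": the same for the moment, N m; "opening": finger opening in m; "gripper_force": force on a finger pad.
Only numpy, scipy, OpenCV 4.12 (cv2) and the standard library are available. Lean on these libraries where they do the work, as an engineer would, in place of code of your own. Each camera call takes 0.05 s, during which the arm holds its last target. There are 200 camera calls.

## Task

Inspect a projector board in the mirror-lid fixture: first, with the cam lever still down, raise the stiff grey lid by its blue grip to 60 degrees open (parallel to the orange strip) and leave it there. Then turn the cam lever by its red grip until it stands straight up, where the cam lifts the board carrier highest, and finish while still holding it there, since it springs back if let go. Leave the other things on the bench where they are.

Things in the scene. Friction and masses are not known exactly. Their poses are not given: they have to be found in the camera images.
- fixture: Inspection fixture, fixed to the table: aluminium base plate 235 x 375 x 12 mm carrying a white box 140 (x) x 170 (y) mm whose top rim is 120 mm above the table, and, to its right seen from the robot (its -y), a cam lever. Origin on the table under the box's centre; its y axis is parallel to the lid hinge and to the lever axle; its -x side faces the robot, z up. It stands turned a little about the vertical, so read its orientation.
- lid (a joint): Angle of the grey lid in rad: 0 shut (level), 1.05 = 60 degrees open; it stops at 1.75. The lid is hinged along the box's far (+x) rim and its near edge swings up and away from the robot. The hinge is stiff: the lid stays where it is left, and about 3 to 5 N at its grip moves it. A fixed orange strip beside the lid, on its left (+y) side, slopes at 60 degrees for comparison. It may start slightly ajar.
- lid_hinge (a point): Point on the lid's hinge line, in the middle of the box's width, at the far rim, 120 mm above the table. Fixed.
- lid_grip (a point): Centre of the lid's blue grip: a bar 22 mm in diameter and 36 mm long, lying parallel to the hinge (fixture y), on a 10 mm stem that stands out 47 mm from the lid's near edge in the plane of the lid; 190 mm from the hinge line and, with the lid shut, 4 mm higher than it. Its flat ends can be pinched from above (fingers closing along the fixture's y), and it can then turn between the fingers as the lid swings. Lid plate 143 x 170 x 8 mm.
- lever (a joint): Angle of the cam lever in rad: 0 = lying towards the robot, 10 degrees above level; 1.40 = standing straight up, which is where the cam lifts the carrier highest; it can go on past it, away from the robot, to 2.3, and the carrier then sinks again. A spring pulls it back towards 0: near 1.40 it takes about 5 N at the grip to raise it, and it falls back when let go.
- lever_pivot (a point): Point on the lever's axle in the lever's plane, 70 mm above the table; the axle runs along the fixture's y. Fixed.
- lever_grip (a point): Centre of the lever's red grip: a bar 24 mm in diameter and 36 mm long, parallel to the axle, on a 10 mm steel stem, 110 mm from the axle. Its flat ends can be pinched from above (fingers closing along the fixture's y), and it can turn between the fingers as the lever swings. The lever swings in the fixture's x-z plane, 135 mm clear of the box's side wall; black bearing cheeks up to 78 mm above the table stand on the box side, 17 mm from the lever's plane, at the axle.
- carrier_pad (a point): Steel arm of the board carrier, lying on top of the brass cam; this point is on its top over the cam, 106 mm above the table with the lever at 0 and 123 mm at the highest point. The carrier slides straight up and down inside the box.
- lens: Bystander, leave where it is: black lens barrel, 42 mm wide, 36 mm tall, standing on the base plate between the box and the lever, towards the back; origin at the centre of its underside.
- screwdriver: Bystander, leave where it is: yellow-handled screwdriver, 160 mm long, lying on the base plate along its front edge, beside the box; origin at the centre of its underside.
- fan: Bystander, leave where it is: black fan module, 60 x 60 x 25 mm; origin at the centre of its underside.
- heatsink: Bystander, leave where it is: finned aluminium heatsink, 60 x 80 x 30 mm; origin at the centre of its underside.
- screw_tray: Bystander, leave where it is: blue open tray, 100 x 80 x 30 mm; origin at the centre of its underside.
- cleaner: Bystander, leave where it is: white bottle, 60 mm wide, 150 mm tall; origin at the centre of its underside.

How it is judged:
By the outcome, as a careful person would: the job done as asked, in the order asked, and still so for the second after the job is handed in, while the arm keeps its last pose, push and grip.
It also fails if it takes over 56 s, if anything falls off the work surface, if the arm or the gripper's body presses on something with over 40 N, if the wrist force passes 120 N, or if a joint passes its speed limit or range.

## Working session

There is one attempt and no reset: what is moved stays moved. The work goes in short steps, Python scripts to look and compute and a tool call to move; the robot and the scene stay as the last step left them, time stands still between calls to the robot, and variables do not carry over. Pictures are saved under pics/ and viewed, at most 10 in all, crops included, and the job is handed in when it is done.

Besides the shell and the picture viewer there is one more tool, called after "Request:" as name(argument=value, ...), one argument or row to a line, values as JSON. drive_tool: Moves the arm, as the interface text tells. Its arguments: {"type":"object","properties":{"moves":{"type":"array","items":{"type":"number"}},"grip_force":{"type":"number"}},"required":["moves"]}

```bash
mkdir -p pics; ls; python3 - <<'E'
from plant import robot
import cv2
s=robot.read_state();print(s)
for n in("scene","top"):
    c=robot.read_camera(n);cv2.imwrite(f"pics/{n}0.png",c["color"][:,:,::-1]);print(n,c["mtx"],c["dist_coeffs"],c["R"],c["t"])
E
```

```text
pics
{'t': 0.0, 'q': array([-1.30640514e+00,  1.31133545e-01,  1.48929615e+00, -6.59770247e-06,
        1.52298132e+00, -8.53780779e-02]), 'dq': array([-3.43098778e-05, -2.57803786e-04,  2.74012191e-03,  2.18709166e-04,
        1.40352699e-03, -7.86068168e-04]), 'joint_torque': array([ 1.70460230e-04, -5.59835207e+01, -4.91761136e+01,  7.67533877e-02,
        3.57865531e-02, -1.36688841e-04]), 'tool_pos': array([ 0.20557953, -0.56343309,  0.40369437]), 'orientation': array([-3.09188977e+00, -5.46305417e-01,  2.65471102e-04]), 'force': array([ 0.65868053, -0.10255251, -0.3182969 ]), 'wrist_torque': array([ 0.02966118, -0.07496795,  0.02728063]), 'gripper_force': 0.0, 'opening': 0.09318533916450943}
scene [[456.69835685   0.         317.84328236]
 [  0.         456.69835685 245.32527549]
 [  0.           0.           1.        ]] [-0.0821564  0.         0.         0.         0.       ] [[ 0.73833141  0.67442051  0.00486833]
 [ 0.40778261 -0.44065304 -0.79971135]
 [-0.53719649  0.59243723 -0.60036494]] [-0.3972593  -0.12631647  1.24014972]
top [[479.27821131   0.         320.98898653]
 [  0.         479.27821131 240.29673468]
 [  0.           0.           1.        ]] [0.03425466 0.         0.         0.         0.        ] [[-0.00935601 -0.99995266  0.00267197]
 [-0.98737138  0.00881563 -0.15817726]
 [ 0.15814621 -0.00411814 -0.98740712]] [0.01183781 0.51186929 1.18449864]
```

View pics/scene0.png

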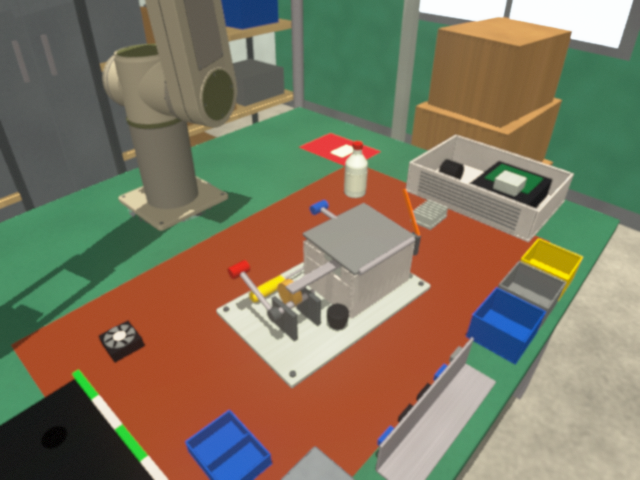

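View pics/top0.png

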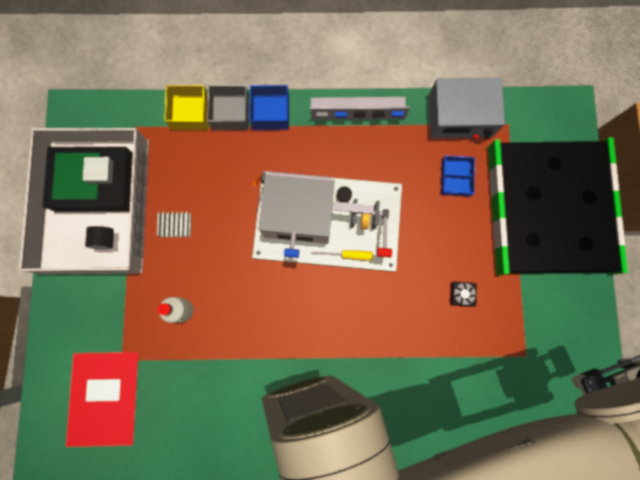

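Scene: blue lid grip at about (319,207), red lever grip (239,269). Top: blue (291,253), red (384,253); the plate is turned a few degrees. Next I'll measure them.

```bash
cat > h.py <<'E'
import numpy as np, cv2
from plant import robot
def cloud(c):
    d=c["depth"];h,w=d.shape
    u,v=np.meshgrid(np.arange(w),np.arange(h))
    p=cv2.undistortPoints(np.stack([u,v],-1).reshape(-1,1,2).astype(float),c["mtx"],c["dist_coeffs"]).reshape(h,w,2)
    X=np.dstack([p[...,0]*d,p[...,1]*d,d])
    X=(X-c["t"])@c["R"]; X[d==0]=np.nan
    return X
def blob(c,which,X=None,roi=None):
    "largest-blob mask of colour"
    hsv=cv2.cvtColor(c["color"],cv2.COLOR_RGB2HSV);H,S,V=cv2.split(hsv)
    m={"blue":(H>105)&(H<130)&(S>150),"red":((H<4)|(H>176))&(S>205)&(V>120),"orange":(H>7)&(H<16)&(S>190)&(V>190)}[which]
    if roi is not None:
        k=np.zeros_like(m);k[roi[1]:roi[3],roi[0]:roi[2]]=1;m=m&k
    n,l,st,ce=cv2.connectedComponentsWithStats(m.astype(np.uint8))
    i=1+np.argmax(st[1:,4]);return l==i,ce[i],st[i]
def ray(c,uv):
    p=cv2.undistortPoints(np.array(uv,float).reshape(1,1,2),c["mtx"],c["dist_coeffs"]).ravel()
    return -c["R"].T@c["t"], c["R"].T@np.array([p[0],p[1],1])
def tri(rays):
    A=0;b=0
    for o,d in rays:
        d=d/np.linalg.norm(d);P=np.eye(3)-np.outer(d,d);A=A+P;b=b+P@o
    x=np.linalg.solve(A,b);return x,[np.linalg.norm(np.cross(x-o,d/np.linalg.norm(d))) for o,d in rays]
E
python3 - <<'E'
from h import *
T=robot.read_camera("top");S=robot.read_camera("scene")
for n,rt,rs in(("blue",(270,235,310,265),(300,195,330,220)),("red",(365,240,400,265),(220,255,255,285))):
    R=[]
    for c,r in((T,rt),(S,rs)):
        m,ce,st=blob(c,n,roi=r);X=cloud(c)[m];print(n,ce,st,np.nanmedian(X,0));R.append(ray(c,ce))
    print(tri(R))
X=cloud(T);z=X[...,2]
reg=np.zeros(z.shape,bool);reg[160:285,240:410]=1
col=T["color"].astype(int);grey=(col.max(2)-col.min(2))<40
for nm,m in(("plate",reg&grey&(abs(z-.012)<.012)),("lid",reg&grey&(z>.115)&(col.max(2)<190))):
    m=cv2.morphologyEx(m.astype(np.uint8),cv2.MORPH_OPEN,np.ones((5,5)))
    P=X[m>0];P=P[~np.isnan(P[:,0])]
    r=cv2.minAreaRect((P[:,:2]*1000).astype(np.float32));print(nm,len(P),r,cv2.boxPoints(r).round(),P[:,2].mean())
    if nm=="lid":
        A=np.c_[P[:,:2],np.ones(len(P))];print("plane",np.linalg.lstsq(A,P[:,2],rcond=None)[0])
E
```

```text
blue [291.11392405 252.63291139] [285 250  13   7  79] [0.46567574 0.07733724 0.14962009]
blue [318.74698795 205.92771084] [312 201  15  11  83] [0.4750203  0.06917437 0.14714578]
(array([0.46780418, 0.07797831, 0.14016562]), [np.float64(0.0004804734310763607), np.float64(0.0004804734310763557)])
red [383.8902439 252.1097561] [378 249  13   7  82] [ 0.46943832 -0.14219908  0.11978911]
red [238.36464088 267.96132597] [229 261  20  16 181] [ 0.47903361 -0.14967252  0.11781534]
(array([ 0.47082569, -0.143462  ,  0.1091982 ]), [np.float64(0.00014239709380742282), np.float64(0.0001423970938075928)])
plate 5095 ((569.2845458984375, -10.793243408203125), (370.999267578125, 232.88186645507812), 84.3021240234375) [[ 435. -184.]
 [ 667. -207.]
 [ 704.  162.]
 [ 472.  185.]] 0.012736200938088886
lid 4038 ((582.9859619140625, 68.89739227294922), (174.43992614746094, 144.11289978027344), 84.17975616455078) [[502. -11.]
 [646. -25.]
 [664. 148.]
 [520. 163.]] 0.13418486713719033
plane [-0.07354906  0.00719279  0.17657194]
```

Request:
drive_tool(
  moves=[93,0,0,0,0,0,8.55,93,0,0,0,0,0,8.55,93,0,0,0,0,0,8.55,93,13,-40,0,0,0,0,93,13,-44,0,0,0,0,93,13,-45,0,0,0,0,93,13,-45,0,0,0,0,93,13,-45,0,0,0,0],
)

```text
t: 1.0
tool_pos: [0.292, -0.3503, 0.4045]
orientation: [-3.138, 0.154, -0.0]
force: [1.1, 0.7, 0.5]
opening: 0.093
gripper_force: 0.0
```

Request:
drive_tool(
  moves=[93,13,-45,0,0,0,0,93,13,-45,0,0,0,0,93,13,-45,0,0,0,0,93,13,-45,0,0,0,0,93,13,-45,0,0,0,0,93,13,-45,0,0,0,0,93,13,-45,0,0,0,0,93,13,-45,0,0,0,0],
)

```text
t: 1.8
tool_pos: [0.4306, -0.0019, 0.4049]
orientation: [3.138, -0.154, 0.001]
force: [1.6, -1.0, -0.3]
opening: 0.0928
gripper_force: 0.0
```

Request:
drive_tool(
  moves=[93,14,-43,0,0,0,0,93,14,-43,0,0,0,0,93,0,0,0,0,0,0,93,0,0,0,0,0,0,93,0,0,0,0,0,0],
)

```text
t: 2.3
tool_pos: [0.4665, 0.0783, 0.4046]
orientation: [3.137, -0.154, -0.001]
force: [0.2, -0.7, -0.2]
opening: 0.0928
gripper_force: 0.0
```

```bash
cat >> h.py <<'E'
from scipy.spatial.transform import Rotation as Ro
YAW=np.deg2rad(-5.7)
xf=np.array([np.cos(YAW),np.sin(YAW),0]);yf=np.array([-np.sin(YAW),np.cos(YAW),0])
def tool():
    s=robot.read_state();R=Ro.from_rotvec(s["orientation"]).as_matrix()
    g=s["tool_pos"]+robot.grasp_offset*R[:,2]
    return s,R,g
E
python3 - <<'E'
from h import *
s,R,g=tool();print(s["t"],s["tool_pos"],g,s["q"].round(3),R.round(3),np.degrees(np.arctan2(R[1,0],R[0,0])))
c=robot.read_camera("wrist");cv2.imwrite("pics/w1.png",c["color"][:,:,::-1])
X=cloud(c)
m,ce,st=blob(c,"blue");print(ce,st,np.nanmedian(X[m],0))
P=X[m];z=np.nanpercentile(P[:,2],90);P=P[abs(P[:,2]-z)<.008];print(z,P.min(0),P.max(0),P.mean(0),cv2.minAreaRect((P[:,:2]*1000).astype(np.float32)))
E
```

```text
2.3 [0.46647096 0.07829177 0.40457384] [0.46638861 0.07821901 0.23727388] [ 0.058 -0.219  1.828 -0.     1.534  1.727] [[ 0.995 -0.098 -0.   ]
 [-0.098 -0.995 -0.   ]
 [-0.     0.    -1.   ]] -5.627346592111733Traceback (most recent call last):
  File "<stdin>", line 5, in <module>
  File "h.py", line 17, in blob
    i=1+np.argmax(st[1:,4]);return l==i,ce[i],st[i]
        ~~~~~~~~~^^^^^^^^^^
    return _wrapfunc(a, 'argmax', axis=axis, out=out, **kwds)
    return bound(*args, **kwds)
ValueError: attempt to get argmax of an empty sequence
```

View pics/w1.png

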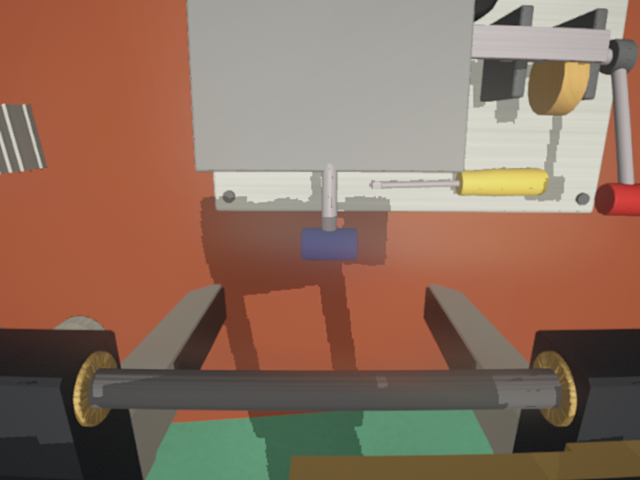

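The wrist view shows the blue grip at (329,243), nearly centred between the fingers (222 and 427), and the red grip at (620,200). I'll measure the blue grip from this view.

```bash
python3 - <<'E'
from h import *
s,R,g=tool()
c=robot.read_camera("wrist");X=cloud(c)
H,S,V=cv2.split(cv2.cvtColor(c["color"],cv2.COLOR_RGB2HSV))
m=(H>100)&(H<135)&(S>90);k=np.zeros_like(m);k[215:275,290:370]=1;m&=k
v,u=np.nonzero(m);print(u.min(),u.max(),v.min(),v.max(),m.sum())
P=X[m];P=P[~np.isnan(P[:,0])]
f=np.c_[P@xf,P@yf,P[:,2]];print(np.percentile(f,[2,50,98],axis=0)*1000)
print("grasp f",g@xf*1000,g@yf*1000,g[2]*1000)
# cylinder fit (axis along yf): circle r=11 in x,z
from scipy.optimize import least_squares
r=least_squares(lambda q:np.hypot(f[:,0]-q[0],f[:,2]-q[1])-.011,[np.median(f[:,0]),.137],loss="soft_l1",f_scale=.001);print(r.x)
# lid edge direction and plane
L=np.zeros_like(m);L[20:160,215:450]=1;Q=X[L];Q=Q[~np.isnan(Q[:,0])];A=np.c_[Q@xf,Q@yf,np.ones(len(Q))];print("lid plane",np.linalg.lstsq(A,Q[:,2],rcond=None)[0])
E
```

```text
Traceback (most recent call last):
ValueError: zero-size array to reduction operation minimum which has no identity
```

```bash
python3 - <<'E'
from h import *
s,R,g=tool()
c=robot.read_camera("wrist");X=cloud(c)
hsv=cv2.cvtColor(c["color"],cv2.COLOR_RGB2HSV);print(c["color"][243,329],hsv[243,329],c["color"].shape)
H,S,V=[a.astype(int) for a in cv2.split(hsv)]
m=(abs(H-hsv[243,329,0])<8)&(S>80);k=np.zeros_like(m);k[215:275,290:370]=1;m&=k
v,u=np.nonzero(m);print(u.min(),u.max(),v.min(),v.max(),m.sum())
P=X[m];P=P[~np.isnan(P[:,0])]
f=np.c_[P@xf,P@yf,P[:,2]];print(np.percentile(f,[2,50,98],axis=0)*1000)
print("grasp f",g@xf*1000,g@yf*1000,g[2]*1000)
from scipy.optimize import least_squares
r=least_squares(lambda q:np.hypot(f[:,0]-q[0],f[:,2]-q[1])-.011,[np.median(f[:,0]),.137],loss="soft_l1",f_scale=.001);print(r.x)
L=np.zeros_like(m);L[20:160,215:450]=1;Q=X[L];Q=Q[~np.isnan(Q[:,0])];A=np.c_[Q@xf,Q@yf,np.ones(len(Q))];print("lid plane",np.linalg.lstsq(A,Q[:,2],rcond=None)[0])
E
```

```text
[ 96  95 129] [121  67 129] (480, 640, 3)Traceback (most recent call last):
  File "<stdin>", line 7, in <module>
    return umr_minimum(a, axis, None, out, keepdims, initial, where)
ValueError: zero-size array to reduction operation minimum which has no identity
```

```bash
cat > m.py <<'E'
from h import *
s,R,g=tool()
c=robot.read_camera("wrist");X=cloud(c);cv2.imwrite("pics/w2.png",c["color"][:,:,::-1])
H,S,V=[a.astype(int) for a in cv2.split(cv2.cvtColor(c["color"],cv2.COLOR_RGB2HSV))]
m=(abs(H-120)<14)&(S>45);k=np.zeros_like(m);k[215:275,290:370]=1;m&=k
v,u=np.nonzero(m);print(m.sum(),np.isnan(X[m][:,0]).sum())
if len(u):print(u.min(),u.max(),v.min(),v.max())
P=X[m];P=P[~np.isnan(P[:,0])]
f=np.c_[P@xf,P@yf,P[:,2]];print(np.percentile(f,[2,50,98],axis=0)*1000)
print("grasp f",g@xf*1000,g@yf*1000,g[2]*1000)
from scipy.optimize import least_squares
r=least_squares(lambda q:np.hypot(f[:,0]-q[0],f[:,2]-q[1])-.011,[np.median(f[:,0]),.137],loss="soft_l1",f_scale=.001);print(r.x)
L=np.zeros_like(m);L[20:160,215:450]=1;Q=X[L];Q=Q[~np.isnan(Q[:,0])];A=np.c_[Q@xf,Q@yf,np.ones(len(Q))];print("lid plane",np.linalg.lstsq(A,Q[:,2],rcond=None)[0])
E
python3 m.py
```

```text
1576 7
301 355 229 259
[[453.82896345 104.51063793 140.00852353]
 [464.09952563 121.69350634 147.88937579]
 [471.18038775 137.65554194 150.06490499]]
grasp f 456.52288133869257 123.69874244704582 237.58123643589158
[0.46065666 0.13818119]
lid plane [-7.55410600e-02  1.18098271e-04  1.77241976e-01]
```

View pics/w2.png

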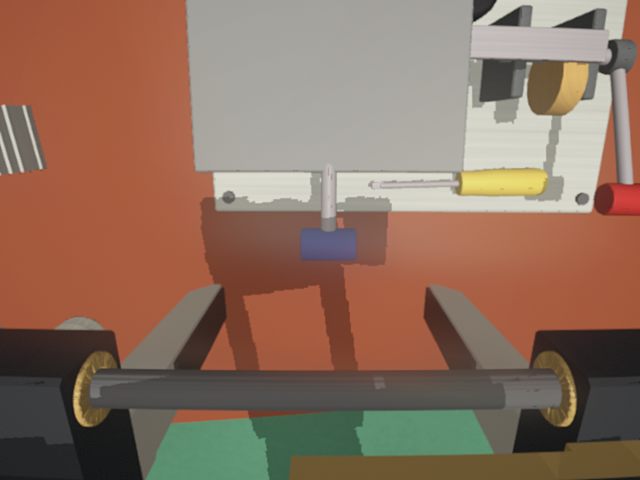

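Request:
drive_tool(
  moves=[93,4,2,20,0,0,0,93,0,0,35,0,0,0,93,0,0,30,0,0,0,93,0,0,14,0,0,0,60,0,0,0,0,0,0,45,0,0,0,0,0,0,40,0,0,0,0,0,0,40,0,0,0,0,0,0],
  grip_force=25,
)

```text
t: 3.3
tool_pos: [0.4712, 0.0765, 0.3075]
orientation: [-3.138, 0.154, -0.005]
force: [0.4, 0.2, 0.4]
opening: 0.0656
gripper_force: 0.0
```

Request:
drive_tool(
  moves=[30,0,0,0,0,0,0,30,0,0,0,0,0,0,30,0,0,0,0,0,0,30,0,0,0,0,0,0],
)

```text
t: 3.7
tool_pos: [0.4704, 0.0755, 0.3058]
orientation: [3.135, -0.154, -0.0]
force: [-0.2, -2.3, 1.2]
opening: 0.0356
gripper_force: 25.0
```

```bash
cat > st.py <<'E'
from h import *
s,R,g=tool();print("t",s["t"],"grasp f mm",(np.array([g@xf,g@yf,g[2]])*1000).round(1),"F",s["force"].round(1),s["opening"],s["gripper_force"],s["wrist_torque"].round(2))
print("lid",np.degrees(np.arctan2(g[2]-.12,.650-g@xf)-.021))
E
python3 st.py; python3 -c "
import numpy as np
for a in range(4,64,5):
    t=np.radians(a+.3);print(a+.3,(-190*np.cos(t)+4*np.sin(t)).round(1),(190*np.sin(t)+4*np.cos(t)).round(1))"
```

```text
t 3.7 grasp f mm [460.6 121.4 138.5] F [-0.2 -2.3  1.2] 0.035617981309205314 24.998993575572968 [-0.23 -0.04  0.03]
lid 4.36155484921856
4.3 -189.2 18.2
9.3 -186.9 34.7
14.3 -183.1 50.8
19.3 -178.0 66.6
24.3 -171.5 81.8
29.3 -163.7 96.5
34.3 -154.7 110.4
39.3 -144.5 123.4
44.3 -133.2 135.6
49.3 -120.9 146.7
54.3 -107.6 156.6
59.3 -93.6 165.4
```

Request:
drive_tool(
  moves=[30,1.1,0,-8.2,0,0,0,30,1.2,0,-8.3,0,0,0,30,1.7,0,-8.1,0,0,0,30,2.1,0,-8,0,0,0,30,2.4,0,-7.9,0,0,0,30,2.7,0,-7.9,0,0,0,30,3.1,0,-7.6,0,0,0,30,3.4,0,-7.6,0,0,0],
)

```text
t: 4.5
tool_pos: [0.4877, 0.0738, 0.3682]
orientation: [3.135, -0.155, -0.005]
force: [0.8, -6.8, -6.3]
opening: 0.0353
gripper_force: 25.0
```

```bash
python3 st.py
```

```text
t 4.5 grasp f mm [477.5 121.4 200.9] F [ 0.8 -6.8 -6.3] 0.03532916051315427 24.999442398548126 [-1.02  0.18 -0.06]
lid 23.90562594468862
```

Request:
drive_tool(
  moves=[30,3.7,0,-7.4,0,0,0,30,4.1,0,-7.3,0,0,0,30,4.4,0,-7,0,0,0,30,4.6,0,-6.9,0,0,0,30,5,0,-6.6,0,0,0,30,5.2,0,-6.4,0,0,0,30,5.5,0,-6.2,0,0,0,30,5.8,0,-6,0,0,0],
)

```text
t: 5.3
tool_pos: [0.5258, 0.0699, 0.4216]
orientation: [3.135, -0.155, -0.006]
force: [-1.2, -8.5, -5.7]
opening: 0.0355
gripper_force: 25.0
```

Request:
drive_tool(
  moves=[30,6,0,-5.7,0,0,0,30,6.3,0,-5.4,0,0,0,30,6.5,0,-5.1,0,0,0,30,6.8,0,-4.8,0,0,0,30,6.9,0,-4.6,0,0,0,30,7.1,0,-4.2,0,0,0,30,2.1,0,-1.2,0,0,0,30,0,0,0,0,0,0],
)

```text
t: 6.1
tool_pos: [0.5677, 0.0656, 0.453]
orientation: [3.135, -0.156, -0.004]
force: [-0.9, -7.2, -2.4]
opening: 0.036
gripper_force: 25.0
```

```bash
python3 st.py; python3 - <<'E'
from h import *
c=robot.read_camera("scene");i=c["color"][140:300,220:440,::-1];cv2.imwrite("pics/s2.png",cv2.resize(i,(770,560),interpolation=cv2.INTER_CUBIC))
E
```

```text
t 6.1 grasp f mm [557.9 121.2 285.7] F [-0.9 -7.2 -2.4] 0.03601465485706121 24.99938428401947 [-1.17  0.38 -0.  ]
lid 59.74539963697312
```

View pics/s2.png

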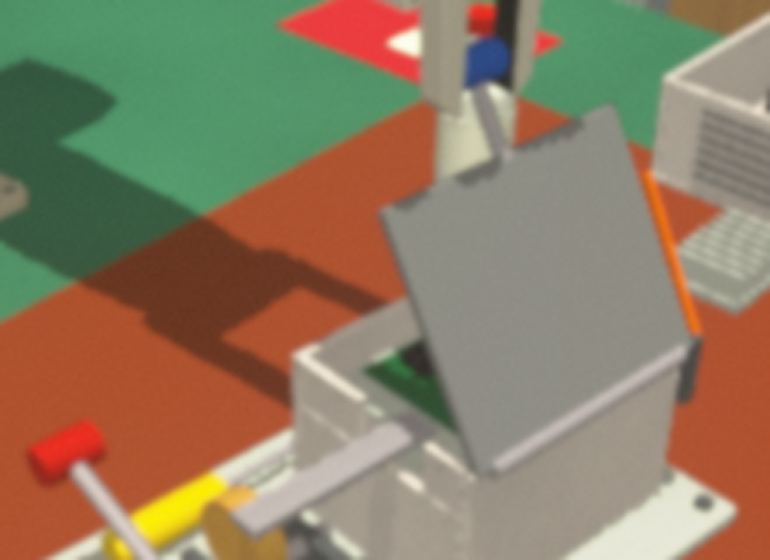

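The lid stands with its side edge parallel to the orange strip (right, around (670,250) in the crop), and the blue grip is between the fingers at (488,62). Next I'll release it and check the lid plane by depth.

Request:
drive_tool(
  moves=[50,0,0,0,0,0,0,60,0,0,0,0,0,0,75,0,0,0,0,0,0,80,0,0,0,0,0,0,80,0,0,0,0,0,0,80,0,0,0,0,0,0],
)

```text
t: 6.75
tool_pos: [0.5677, 0.0671, 0.4542]
orientation: [-3.138, 0.153, -0.0]
force: [-0.6, 0.0, -0.3]
opening: 0.0777
gripper_force: 0.0
```

```bash
cat > lid.py <<'E'
from h import *
c=robot.read_camera("scene");X=cloud(c)
m=np.zeros(X.shape[:2],np.uint8)
q=np.array([[[400,220],[480,175],[595,125],[660,330],[495,440]]])/3.5+np.array([220,140])
cv2.fillPoly(m,[q.astype(int)[0]],1);m=cv2.erode(m,np.ones((5,5)))
P=X[m>0];P=P[~np.isnan(P[:,0])];P=P[P[:,2]>.13]
for _ in range(3):
    o=P.mean(0);n=np.linalg.svd(P-o,full_matrices=False)[2][2];d=(P-o)@n;P=P[abs(d)<2.5*d.std()+1e-4]
n*=np.sign(n[2]);print("lid deg",np.degrees(np.arctan2(abs(n@xf),n[2])),n@yf,len(P),d.std())
E
python3 st.py;python3 lid.py
```

```text
t 6.75 grasp f mm [558.2 123.1 286.9] F [-0.6  0.  -0.3] 0.07766971873430113 0.0 [-0.    0.01 -0.01]
lid 60.00203639011183
lid deg 58.45276772604748 -0.0019893963081441374 3242 0.001002712308607127
```

Request:
drive_tool(
  moves=[80,0,0,-20,0,0,0,80,0,0,-30,0,0,0,80,0,0,-30,0,0,0,80,0,0,-20,0,0,0,80,0,0,0,0,0,0,80,0,0,0,0,0,0],
)

```text
t: 7.4
tool_pos: [0.5678, 0.067, 0.5538]
orientation: [-3.138, 0.154, -0.001]
force: [-0.3, -0.2, -1.3]
opening: 0.0801
gripper_force: 0.0
```

```bash
cat > lw.py <<'E'
from h import *
python=0
for nm in("wrist","top","scene"):
    c=robot.read_camera(nm);X=cloud(c);f=np.dstack([X@xf-.650,X@yf-.1215,X[...,2]])
    col=c["color"].astype(int);grey=(col.max(2)-col.min(2))<25
    # lid region in fixture coordinates: front face of lid plate
    m=grey&(abs(f[...,1])<.075)&(f[...,2]>.14)&(f[...,2]<.24)&(f[...,0]<.01)&(f[...,0]>-.085)
    P=f[m]
    for _ in range(6):
        o=np.median(P,0) if _==0 else P.mean(0);n=np.linalg.svd(P-o,full_matrices=False)[2][2];d=(P-o)@n;P=P[abs(d)<max(2.5*d.std(),.001)]
    n*=np.sign(n[2]);print(nm,"lid deg",np.degrees(np.arctan2(abs(n[0]),n[2])),n.round(3),len(P),d.std(),"dist from hinge line",-n@(P.mean(0)-[0,0,.12]))
    H,S,V=[a.astype(int) for a in cv2.split(cv2.cvtColor(c["color"],cv2.COLOR_RGB2HSV))]
    m=(H>5)&(H<20)&(S>170)&(V>150)&(f[...,2]>.12)&(f[...,1]>.08)&(f[...,1]<.13)&(abs(f[...,0])<.15)
    if m.sum()>20:
        Q=f[m];v,u=np.nonzero(m);vx,vy,u0,v0=cv2.fitLine(np.c_[u,v].astype(np.float32),cv2.DIST_HUBER,0,.01,.01).ravel()
        a=ray(c,(u0-20*vx,v0-20*vy))[1];b=ray(c,(u0+20*vx,v0+20*vy))[1];N=np.cross(a,b);D=np.cross(N,yf)
        dd=np.linalg.svd(Q-Q.mean(0),full_matrices=False)[2][0]
        print("  strip",m.sum(),"deg by image",np.degrees(np.arctan2(abs(D[2]),abs(D@xf))),"by depth",np.degrees(np.arctan2(abs(dd[2]),abs(dd[0]))),Q.mean(0))
cv2.imwrite("pics/w3.png",robot.read_camera("wrist")["color"][:,:,::-1])
E
python3 st.py;python3 lw.py
```

```text
t 7.4 grasp f mm [558.4 123.1 386.5] F [-0.3 -0.2 -1.3] 0.08007614802230228 0.0 [0.09 0.03 0.03]
lid 69.83054199630426
wrist lid deg 58.356482571975285 [ 0.851 -0.002  0.525] 13966 0.00043808873967416496 dist from hinge line -0.008135355297645653
  strip 287 deg by image 59.0004525688533 by depth 59.08159905031602 [-0.0283727   0.09236511  0.17673083]
top lid deg 58.479249546518716 [ 0.852 -0.001  0.523] 138 0.0005951806176346161 dist from hinge line -0.004931676322235701
scene lid deg 58.40314089249763 [ 0.852 -0.004  0.524] 3897 0.0009889131741961203 dist from hinge line -0.007182296092545284
  strip 128 deg by image 59.43408129520116 by depth 59.37609169032074 [-0.02659378  0.09355807  0.17120152]
```

View pics/w3.png

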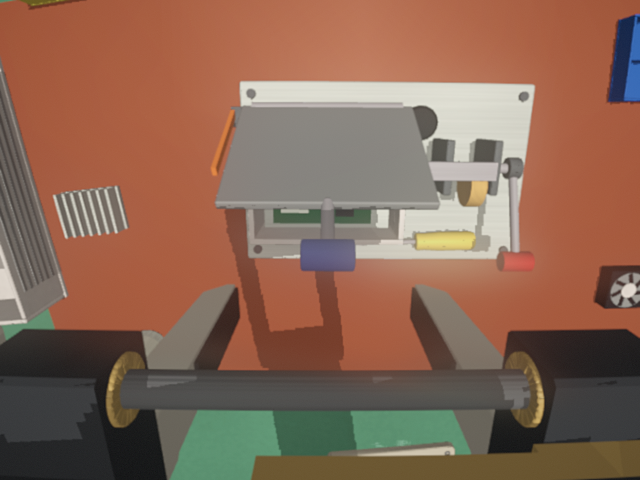

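The wrist view shows the open lid with the orange strip at (222,142) almost parallel to it, and the red lever grip at (515,262). The lid is within about 1° of the strip, which is good. Now the lever.

Request:
drive_tool(
  moves=[93,-15,43,0,0,0,0,93,-15,44,0,0,0,0,93,-15,44,0,0,0,0,93,-15,44,0,0,0,0,93,-15,44,10,0,0,0,93,0,0,40,0,0,0,93,0,0,45,0,0,0,93,0,0,45,0,0,0],
)

```text
t: 8.4
tool_pos: [0.471, -0.1442, 0.412]
orientation: [-3.138, 0.156, -0.0]
force: [0.3, -0.3, -0.3]
opening: 0.0928
gripper_force: 0.0
```

Request:
drive_tool(
  moves=[93,0,0,40,0,0,0,93,0,0,0,0,0,0,93,0,0,0,0,0,0,93,0,0,0,0,0,0],
)

```text
t: 8.8
tool_pos: [0.4724, -0.1439, 0.3769]
orientation: [3.137, -0.153, 0.005]
force: [0.0, -0.1, 0.8]
opening: 0.0927
gripper_force: 0.0
```

```bash
python3 st.py; cat > lev.py <<'E'
from h import *
from scipy.optimize import least_squares
c=robot.read_camera("wrist");X=cloud(c);cv2.imwrite("pics/w4.png",c["color"][:,:,::-1])
H,S,V=[a.astype(int) for a in cv2.split(cv2.cvtColor(c["color"],cv2.COLOR_RGB2HSV))]
m=((H<4)|(H>175))&(S>150)&(X[...,2]>.06)&(X[...,2]<.2)
n,l,st,ce=cv2.connectedComponentsWithStats(m.astype(np.uint8));i=1+np.argmax(st[1:,4]);m=l==i;print(st[i],ce[i])
f=X[m];f=np.c_[f@xf,f@yf,f[:,2]];print(np.percentile(f,[2,50,98],axis=0)*1000)
r=least_squares(lambda q:np.hypot(f[:,0]-q[0],f[:,2]-q[1])-.012,[np.median(f[:,0]),.105],loss="soft_l1",f_scale=.001);print("centre xz",r.x, "angle above level",np.degrees(np.arcsin((r.x[1]-.07)/.11)))
E
python3 lev.py
```

```text
t 8.8 grasp f mm [485.  -96.4 209.6] F [ 0.  -0.1  0.8] 0.09268045188476567 0.0 [0.06 0.04 0.01]
lid 27.297272085033608
[345 255   6   8  33] [347.         258.42424242]
[[ 479.34351002 -113.38008041  116.82876375]
 [ 482.55316688 -111.42600608  118.80731502]
 [ 484.51527836 -110.10733354  120.0500545 ]]
centre xz [0.48713503 0.10786373] angle above level 20.13392880194837
```

View pics/w4.png

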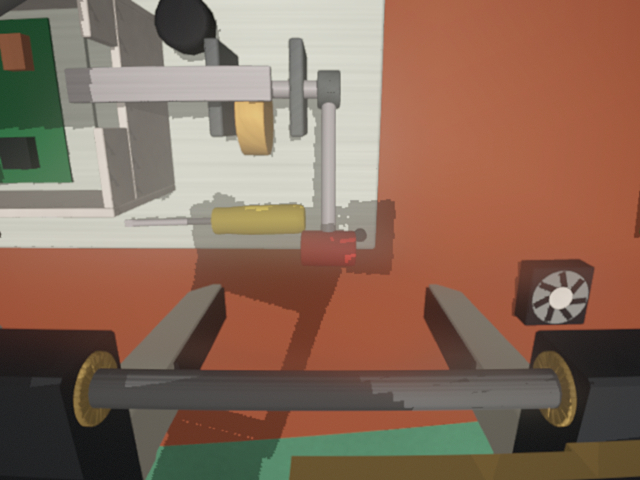

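The red grip sits at (329,247), midway between the fingers and partly shaded, with the axle hub at (329,90). I'll loosen the mask.

```bash
cat > lev2.py <<'E'
from h import *
from scipy.optimize import least_squares
c=robot.read_camera("wrist");X=cloud(c)
f=np.dstack([X@xf,X@yf,X[...,2]])
k=np.zeros(f.shape[:2],bool);k[225:272,295:362]=1;m=k&(f[...,2]>.092)&(f[...,0]<.4985)
P=f[m];print(m.sum(),np.percentile(P,[2,50,98],axis=0)*1000)
r=least_squares(lambda q:np.hypot(P[:,0]-q[0],P[:,2]-q[1])-.012,[np.median(P[:,0]),.105],loss="soft_l1",f_scale=.001);print("centre xz",r.x, "deg above level",np.degrees(np.arcsin((r.x[1]-.07)/.11)))
k[:]=0;k[110:215,318:340]=1;Q=f[k&(f[...,2]>.06)];n=np.linalg.svd(Q-Q.mean(0),full_matrices=False)[2][0];print("stem deg",np.degrees(np.arctan2(-n[2]*np.sign(n[0]),abs(n[0]))),np.median(Q[:,1]))
k[:]=0;k[60:115,312:345]=1;h=f[k&(f[...,2]>.06)];print("hub",np.percentile(h,[2,50,98],axis=0)*1000)
E
python3 lev2.py
```

```text
1955 [[ 476.83921379 -116.07528328  107.02466224]
 [ 489.53933638  -99.28668218  117.6821154 ]
 [ 497.72590035  -81.94990642  120.36001182]]
centre xz [0.48592376 0.10747676] deg above level 19.9193924524299
stem deg 20.148294449334823 -0.0993170318512992
hub [[ 573.52184509 -107.2080186    73.31188192]
 [ 587.48916515  -98.62776883   80.5341843 ]
 [ 600.24101439  -89.04486611   83.7631973 ]]
```

Request:
drive_tool(
  moves=[93,1,2.7,22,0,0,0,93,0,0,35,0,0,0,93,0,0,30,0,0,0,93,0,0,15,0,0,0,60,0,0,0,0,0,0,45,0,0,0,0,0,0,40,0,0,0,0,0,0,30,0,0,0,0,0,0],
  grip_force=30,
)

```text
t: 9.7
tool_pos: [0.4732, -0.1467, 0.274]
orientation: [3.137, -0.154, 0.005]
force: [0.5, -0.1, 0.8]
opening: 0.0655
gripper_force: 0.0
```

Request:
drive_tool(
  moves=[30,0,0,0,0,0,0,30,0,0,0,0,0,0,30,0,0,0,0,0,0,30,0,0,0,0,0,0],
)

```text
t: 10.1
tool_pos: [0.4724, -0.1464, 0.2722]
orientation: [-3.138, 0.154, 0.0]
force: [0.3, -0.5, -0.2]
opening: 0.0358
gripper_force: 30.0
```

```bash
cat >> st.py <<'E'
print("lever deg above level",np.degrees(np.arctan2(g[2]-.07,.588-g@xf)))
E
python3 st.py; python3 -c "
import numpy as np
a=np.radians(np.linspace(20,90,17));p=110*np.c_[-np.cos(a),-np.sin(a)];print(np.diff(p,axis=0).round(1).tolist())"
```

```text
t 10.1 grasp f mm [484.6 -98.7 104.9] F [ 0.3 -0.5 -0.2] 0.03576140458243032 30.000717043876648 [-0.03  0.02 -0.07]
lid -6.434018406954702
lever deg above level 18.62394851270176
[[3.2, -7.8], [3.8, -7.5], [4.3, -7.2], [4.9, -6.9], [5.4, -6.5], [5.8, -6.0], [6.3, -5.6], [6.7, -5.1], [7.1, -4.6], [7.4, -4.0], [7.7, -3.4], [7.9, -2.8], [8.1, -2.2], [8.2, -1.6], [8.3, -1.0], [8.4, -0.3]]
```

Request:
drive_tool(
  moves=[30,3.2,0,-7.8,0,0,0,30,3.8,0,-7.5,0,0,0,30,4.3,0,-7.2,0,0,0,30,4.9,0,-6.9,0,0,0,30,5.4,0,-6.5,0,0,0,30,5.8,0,-6,0,0,0,30,6.3,0,-5.6,0,0,0,30,6.7,0,-5.1,0,0,0],
)

```text
t: 10.9
tool_pos: [0.5129, -0.1504, 0.3249]
orientation: [-3.138, 0.154, 0.002]
force: [-3.1, -2.2, -8.2]
opening: 0.0361
gripper_force: 30.0
```

Request:
drive_tool(
  moves=[30,7.1,0,-4.6,0,0,0,30,7.4,0,-4,0,0,0,30,7.7,0,-3.4,0,0,0,30,7.9,0,-2.8,0,0,0,30,8.1,0,-2.2,0,0,0,30,8.2,0,-1.6,0,0,0,30,8.3,0,-1,0,0,0,30,8.4,0,-0.3,0,0,0],
)

```text
t: 11.7
tool_pos: [0.5759, -0.1568, 0.3457]
orientation: [3.137, -0.154, -0.0]
force: [-6.8, -2.9, -0.0]
opening: 0.0357
gripper_force: 30.0
```

Request:
drive_tool(
  moves=[30,0,0,0,0,0,0,30,0,0,0,0,0,0,30,0,0,0,0,0,0],
)

```text
t: 12.0
tool_pos: [0.576, -0.1568, 0.3456]
orientation: [3.137, -0.154, 0.002]
force: [-3.6, -3.1, -0.2]
opening: 0.0359
gripper_force: 30.0
```

```bash
python3 st.py; python3 lid.py; python3 - <<'E'
from h import *
c=robot.read_camera("scene");i=c["color"][160:350,200:440,::-1];cv2.imwrite("pics/s3.png",cv2.resize(i,(720,570),interpolation=cv2.INTER_CUBIC))
np.savez("s3.npz",**c)
E
```

```text
t 12.0 grasp f mm [588.9 -98.9 178.3] F [-3.6 -3.1 -0.2] 0.03594500514406769 29.995315968990326 [-0.36  0.95 -0.  ]
lid 42.48949803671076
lever deg above level 90.49435492371924
lid deg 58.386441392217776 -0.0033752066483482158 3237 0.0010098318539212734
```

View pics/s3.png

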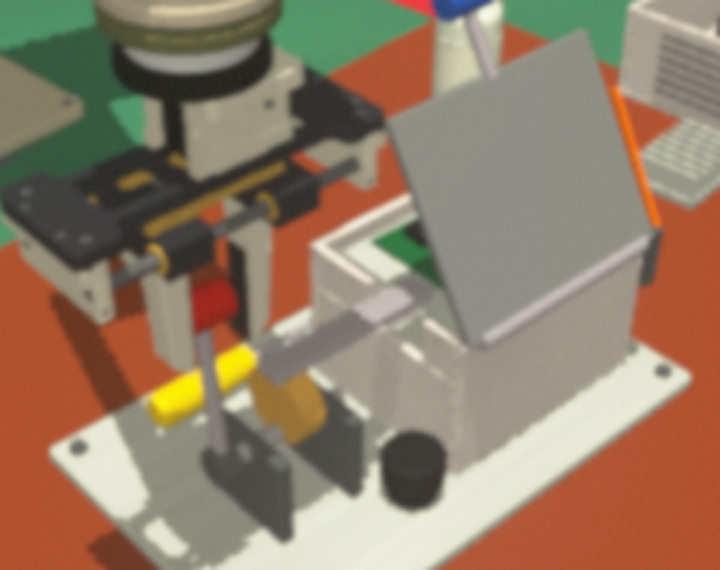

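The lever stands near upright, with its red grip at (213,304) and its stem running from (205,332) to (217,452) in the crop. The lid is unmoved. Next I'll check the stem angle by depth and by image line, and the carrier height.

```bash
python3 - <<'E'
from h import *
c=dict(np.load("s3.npz"));X=cloud(c);f=np.dstack([X@xf,X@yf,X[...,2]])
k=(abs(f[...,1]+.099)<.012)&(f[...,2]>.09)&(f[...,2]<.158)&(abs(f[...,0]-.588)<.035)
Q=f[k];n=np.linalg.svd(Q-Q.mean(0),full_matrices=False)[2][0];n*=np.sign(n[2])
print(k.sum(),Q.mean(0),"stem lean deg (+ = away)",np.degrees(np.arctan2(n[0],n[2])))
v,u=np.nonzero(k);vx,vy,u0,v0=cv2.fitLine(np.c_[u,v].astype(np.float32),cv2.DIST_HUBER,0,.01,.01).ravel()
a=ray(c,(u0-20*vx,v0-20*vy))[1];b=ray(c,(u0+20*vx,v0+20*vy))[1];D=np.cross(np.cross(a,b),yf);D*=np.sign(D[2]);print("image lean",np.degrees(np.arctan2(D@xf,D[2])))
# hub bounds and carrier arm top
a=(abs(f[...,1]+.035)<.02)&(abs(f[...,0]-.588)<.03)&(f[...,2]>.1);print("arm z",np.percentile(f[a][:,2],[50,80]) if a.any() else None)
T=robot.read_camera("top");X=cloud(T);f=np.dstack([X@xf,X@yf,X[...,2]])
a=(abs(f[...,1]+.03)<.02)&(abs(f[...,0]-.588)<.008)&(f[...,2]>.095)&(f[...,2]<.14);print("arm z top",np.percentile(f[a][:,2],[20,50,80]) if a.any() else None)
E
```

```text
194 [ 0.5856778  -0.10062022  0.1252445 ] stem lean deg (+ = away) -5.4386579593467435
image lean -4.499282607944507
arm z [0.26156752 0.28686593]
arm z top [0.12008555 0.12188358 0.12310297]
```

```bash
python3 - <<'E'
from h import *
from scipy.optimize import least_squares
for nm in("scene","wrist"):
    c=robot.read_camera(nm);X=cloud(c);f=np.dstack([X@xf,X@yf,X[...,2]])
    H,S,V=[a.astype(int) for a in cv2.split(cv2.cvtColor(c["color"],cv2.COLOR_RGB2HSV))]
    m=((H<5)|(H>174))&(S>120)&(abs(f[...,0]-.588)<.03)&(abs(f[...,1]+.099)<.025)&(f[...,2]>.155)
    m=cv2.erode(m.astype(np.uint8),np.ones((3,3)))>0
    P=f[m];print(nm,"red px",m.sum())
    if len(P)>15:
        r=least_squares(lambda q:np.hypot(P[:,0]-q[0],P[:,2]-q[1])-.012,[.588,.18],loss="soft_l1",f_scale=.001);print(" grip centre",r.x,P.mean(0),np.abs(r.fun).mean())
    if nm=="scene":
        # stem centre per row from gradients, left edge vs right edge around the hand-seen line
        g=cv2.cvtColor(c["color"],cv2.COLOR_RGB2GRAY).astype(float)
        for v in range(272,310,4):
            u=int(round(268.3+(v-270.7)*.1));print(v,g[v,u-6:u+7].astype(int),u-6)
cv2.imwrite("pics/w5.png",c["color"][:,:,::-1])
np.savez("w5.npz",**c)
E
```

```text
scene red px 144
 grip centre [0.57621791 0.17970983] [ 0.58459474 -0.09315421  0.18644643] 0.0007700183849774163
272 [147 136 118 109 116 121 120 115 111 107 106 108 106] 262
276 [143 130 119 120 125 126 121 114 112 109 113 118 132] 263
280 [145 130 118 116 122 126 126 127 154 190 207 213 214] 263
284 [198 200 183 152 132 127 126 142 176 205 212 211 208] 264
288 [216 213 207 178 143 129 126 126 138 164 177 174 164] 264
292 [203 198 188 168 143 130 126 125 119 121 129 150 171] 264
296 [140 136 134 128 125 127 126 122 119 129 152 179 197] 265
300 [173 177 177 163 141 127 128 126 118 103  89  77  76] 265
304 [140 138 134 129 125 126 127 123 113  97  82  74  74] 266
308 [138 135 127 119 117 122 127 126 120 106  88  81  86] 266
wrist red px 3898
 grip centre [0.57742378 0.17909075] [ 0.58381979 -0.09950785  0.18756955] 0.00047350521759373436
```

View pics/w5.png

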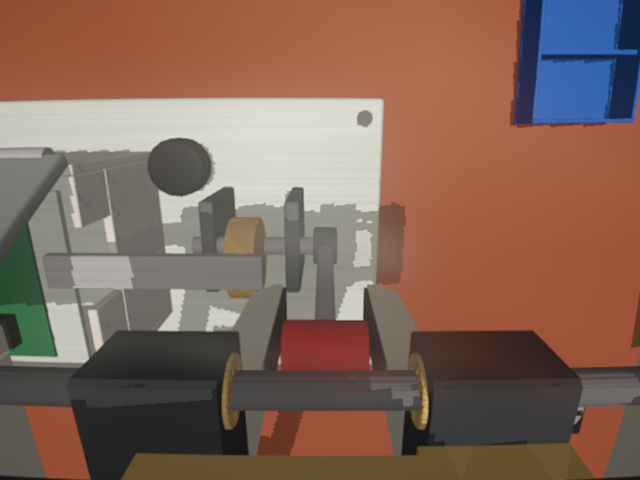

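The red grip is still between the fingers at (325,345), and the hub is at (325,245). But the grip has slid back about 11 mm in the pads, so the lever is about 5° short. I'll measure the hub, then tighten the grip and advance.

```bash
python3 - <<'E'
from h import *
c=dict(np.load("w5.npz"));X=cloud(c);f=np.dstack([X@xf,X@yf,X[...,2]])
k=np.zeros(f.shape[:2],bool);k[222:275,305:345]=1;h=f[k&(f[...,2]>.06)&(f[...,2]<.1)];print("hub",np.percentile(h,[2,50,98],axis=0)*1000)
k[:]=0;k[238:252,270:284]=1;h=f[k&(f[...,2]>.055)];print("axle",np.percentile(h,[2,50,98],axis=0)*1000)
k[:]=0;k[225:260,190:315]=1;m=k&(f[...,2]>.06)&(f[...,2]<.08)&(f[...,1]<-.075);h=f[m];print("axle2",len(h),np.percentile(h,[5,50,95],axis=0)*1000 if len(h) else 0)
k[:]=0;k[255:315,320:330]=1;Q=f[k&(f[...,2]>.09)&(f[...,2]<.17)];n=np.polyfit(Q[:,2],Q[:,0],1);print("stem lean",np.degrees(np.arctan(n[0])),len(Q),"surface x at z=.07",np.polyval(n,.07))
E
```

```text
hub [[ 581.68966492 -106.8606158    68.44529667]
 [ 593.44441829  -97.69500107   80.01613641]
 [ 601.96299032  -86.69588256   97.96480751]]
axle [[587.0796041  -71.49672746  71.39658511]
 [591.49374519 -66.90300839  75.14793362]
 [595.20682385 -62.61569753  76.70186347]]
axle2 687 [[583.59024974 -90.92917521  71.36796413]
 [592.90753992 -81.50387317  77.19660555]
 [604.06992878 -75.63195733  78.83977009]]
stem lean -5.904083337018576 599 surface x at z=.07 0.5938590521401101
```

Request:
drive_tool(
  moves=[25,0,0,0,0,0,0,25,0,0,0,0,0,0,25,2.5,0,-0.2,0,0,0,25,2.5,0,-0.1,0,0,0,25,2.5,0,0,0,0,0,25,2,0,0,0,0,0,25,0,0,0,0,0,0,25,0,0,0,0,0,0],
  grip_force=58,
)

```text
t: 13.05
tool_pos: [0.5846, -0.1577, 0.3455]
orientation: [3.137, -0.154, -0.001]
force: [-7.3, -2.9, 4.8]
opening: 0.0351
gripper_force: 58.0
```

```bash
cat > gc.py <<'E'
from h import *
from scipy.optimize import least_squares
for nm in("scene","wrist"):
    c=robot.read_camera(nm);X=cloud(c);f=np.dstack([X@xf,X@yf,X[...,2]])
    H,S,V=[a.astype(int) for a in cv2.split(cv2.cvtColor(c["color"],cv2.COLOR_RGB2HSV))]
    m=((H<5)|(H>174))&(S>120)&(abs(f[...,0]-.588)<.03)&(abs(f[...,1]+.099)<.025)&(f[...,2]>.155)
    m=cv2.erode(m.astype(np.uint8),np.ones((3,3)))>0
    P=f[m];r=least_squares(lambda q:np.hypot(P[:,0]-q[0],P[:,2]-q[1])-.012,[.588,.18],loss="soft_l1",f_scale=.001);print(nm," grip centre",r.x,m.sum())
    k=(abs(f[...,1]+.099)<.004)&(f[...,2]>.09)&(f[...,2]<.155)&(abs(f[...,0]-.588)<.035);Q=f[k];n=np.polyfit(Q[:,2],Q[:,0],1);print("  stem lean",np.degrees(np.arctan(n[0])),k.sum())
E
python3 st.py; python3 gc.py
```

```text
t 13.05 grasp f mm [597.2 -98.9 178.2] F [-7.3 -2.9  4.8] 0.03511321903749187 57.9957389831543 [-0.29  1.74 -0.02]
lid 46.57818513213367
lever deg above level 94.86146746395586
scene  grip centre [0.58395843 0.18027305] 140
  stem lean -1.9012755472584157 129
wrist  grip centre [0.58507235 0.17964565] 3732
  stem lean -2.1307278173756874 717
```

Request:
drive_tool(
  moves=[25,1.5,0,-0.3,0,0,0,25,1.5,0,-0.2,0,0,0,25,1.5,0,0,0,0,0,25,0,0,0,0,0,0,25,0,0,0,0,0,0,25,0,0,0,0,0,0,25,0,0,0,0,0,0],
)

```text
t: 13.85
tool_pos: [0.5887, -0.1581, 0.3452]
orientation: [3.138, -0.154, -0.003]
force: [-7.4, -3.0, 2.4]
opening: 0.0352
gripper_force: 58.0
```

```bash
python3 st.py; python3 gc.py
```

```text
t 13.85 grasp f mm [601.1 -98.9 177.9] F [-7.4 -3.   2.4] 0.03522448664214438 57.98291265964508 [-0.31  1.9   0.14]
lid 48.65817278339429
lever deg above level 96.93904657048935
scene  grip centre [0.58733927 0.18034345] 134
  stem lean -0.4227071279757382 126
wrist  grip centre [0.5885308 0.1797371] 3563
  stem lean -0.2735458380637649 676
```

Request:
drive_tool(
  moves=[25,0.4,0,0,0,0,0,25,0,0,0,0,0,0,25,0,0,0,0,0,0,25,0,0,0,0,0,0,25,0,0,0,0,0,0,25,0,0,0,0,0,0,25,0,0,0,0,0,0,25,0,0,0,0,0,0],
)

```text
t: 14.75
tool_pos: [0.589, -0.1581, 0.3453]
orientation: [3.138, -0.154, -0.004]
force: [-9.5, -2.9, 2.5]
opening: 0.0353
gripper_force: 58.0
```

```bash
python3 gc.py; python3 lid.py; python3 -c "
from plant import robot
print(robot.close_job())"
```

```text
scene  grip centre [0.5877847  0.18020232] 134
  stem lean 0.04538902524756492 128
wrist  grip centre [0.58879028 0.17972129] 3562
  stem lean -0.13273324347470347 679
lid deg 58.429876080424734 -0.003446408504625193 3242 0.0010057529252453356
the job is handed in; nothing more can be done
None
```

The job is handed in at about 15 s: the lid stands about 1° short of parallel to the orange strip (58.4° measured, against about 59° for the strip), and the lever is held within about 0.2° of straight up at 58 N grip. The grip slid about 11 mm in the pads on the way up, so I tightened it and corrected the lever angle before handing in.

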